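Tip a block into a leaf drill jig and close the leaf

ROBOT

A 6-joint arm with a two-finger parallel gripper is mounted at the origin on a cart in front of the work surface, level with it; the furniture and walls round the work are solid. World frame = base frame: x ahead of the robot, y to its left, z up, the work surface at z = 0. Lengths are in m, angles in rad, forces in N, time in s.
With the tool pointing down it reaches from about 0.25 to 0.725 m from the base axis. Payload 4 kg.
Tool frame: the origin (TCP) lies midway between the tips of the shut fingers; the grasp point (between the pads) lies bot.tcp_to_grasp behind it (bot.tcp_to_grasp is the distance from the TCP to the grasp point, in m); z points along the fingers, y is the line along which they close (so a half turn about z gives the same grasp; the last joint's range is limited). The gripper opens to 85 mm and grips with 20 to 120 N. Pads are 22 mm wide; open, the fingers measure 114 mm over their backs; the gripper's body (76 mm by 85 mm) begins 54 mm behind the grasp point. The pads swing forward as they close: fully open they stand 13 mm farther back than shut.
Start: joints at [1.258, 0.241, 0.005, 1.335, 0, 1.571], TCP at [0.154, 0.476, 0.231] pointing down, gripper open.
Joint ranges: [-2.72, 2.72], [-1.05, 1.87], [-1.09, 1.28], [-1.99, 2.15], [-1.42, 1.44], [-3.14, 3.14]. Speed limits (rad/s): [2.79, 2.79, 3.14, 3.14, 3.14, 3.14].

INTERFACE

Orientations are given as a unit quaternion [x, y, z, w].
In Python, from workcell import readout, camera, bot gives the robot as it stands. The module is installed in compiled form; this text tells all that it offers.
- The arm moves only by the tool jog_arm, never from a script. Its argument "motion" is a list of rows, each an object of numbers: "x", "y", "z": the shift along the tool's x, y, z in mm; "spin": the turn about the tool's z in degrees; "fingers": the closure, from -1 (fully open) to 1 (shut). A call has 1 to 8 rows; each row is the pose to reach, as a shift and turn from the pose commanded when the call began, along the tool's axes at that moment; what a row does not reach only later rows make up. A row lasts 1/8 s, in which the tool goes at most 62.5 mm and 10.7 degrees, less where a joint would pass 70% of its speed; a pose out of reach is approached as far as the arm can. A call with a gripper value outside its range is refused whole. The fingers move at their own pace and stop on an object; the grip force is fixed at half the most. Time passes only in rows, so rows that repeat a pose let the fingers close. It gives the time, the measured TCP pose, the force, the opening and the grip force at its end, in the units of the state.
- readout.get_obs(): the state, without advancing time (a new reading comes with each control period).
- camera(name): name is "scene" or "top" or "wrist"; returns a dict with "pixels" (480x640x3 uint8, red, green, blue), "K" (3x3 intrinsics, pixels), "dist" ([k1, k2, p1, p2, k3] as OpenCV has them; the pictures are not rectified), "rvec" (rotation vector, rad) and "tvec" (3), from world to camera coordinates, as OpenCV has them. Camera axes: x right, y down, z forward; pixel columns grow to the right and rows downward; lengths in m; the calibration is good to about 2 mm. A picture is of the moment at which its call begins. There is no depth.
- bot.job_done(): hands the job in; it is judged then, once.
The state is a dict: "clock": time; "joint_pos": joint angles; "joint_vel": joint speeds; "tau": joint torques, N m; "eef_pos": TCP position; "tool_rot": TCP orientation; "ft_force": force on the tool from outside, world axes, zero at the start; "ft_torque": the same for the moment, N m; "grip_width": finger opening in m; "grasp_force": force on a finger pad.
Only numpy, scipy, OpenCV 4.12 (cv2) and the standard library are available. Lean on these libraries where they do the work, as an engineer would, in place of code of your own. Each camera call takes 0.05 s, during which the arm holds its last target. There are 200 camera calls.

TASK

Load the drill jig by pushing only, with nothing pinched or lifted: tip the wooden block that stands on end on the jig over towards the hinged leaf so that it lies flat on the jig's bed, and push it fully home, flush against the rear fence and against the end stop. Then push the hinged leaf over and down until it lies flat on the block. Push the block only lightly, and leave the other things where they are.

Things in the scene. Friction and masses are not known exactly. Their poses are not given: they have to be found in the camera images.
- jig: Leaf drill jig, fixed to the counter: dark steel plate 125 x 256 x 12 mm on rubber feet, whose flat top (the bed) is 16 mm above the counter. Origin on the counter surface, z up. In its own axes the plate spans x -75 to +50 mm, y -142 to +114 mm; steel fence along the rear (+x), steel end stop and leaf hinge at the left (+y); front (-x) and right end (-y) are open.
- fence (a point): Top of the middle of the rear fence's face, which looks to the jig's -x: x = +30 mm, y = +11 mm in the jig's axes. The fence is 118 mm long, 14 mm thick and stands 20 mm above the bed.
- stop (a point): Top of the middle of the end stop's face, which looks to the jig's -y: x = 0, y = +70 mm in the jig's axes. The stop is 60 mm long, 12 mm thick and stands 20 mm above the bed; behind it two steel ears carry the hinge of the leaf.
- home (a point): Point on the bed where the centre of the block's underside lies when the block is fully home: x = 0, y = +15 mm, z = +16 mm in the jig's axes. Its axes are the jig's.
- leaf (a joint): Hinge of the aluminium leaf, rad. 0: level on a 35 mm thick block, reaching from the hinge to the jig's -y; pi/2: upright; more: leaning back away from the bed (starts at 1.7 to 2.0, travel ends at 2.1). Stiff (0.16 N m): the leaf stays where it is left and must be pushed all the way down.
- leaf_hinge (a point): Point on the hinge axis (along the jig's x; y = +93 mm, 55 mm above the counter) at the middle of the leaf's width. The leaf is 44 mm wide and 8 mm thick, centred on the axis. Two drill bushings, 17 mm across and 4 mm high, stand on its outer face 45 and 100 mm from the axis.
- leaf_lip (a point): Middle of the lower edge of the leaf's keeper lip, 138.5 mm from the hinge axis. The lip, 6 mm thick, reaches 14 mm from the leaf's inner face towards the bed; on closing it drops behind the free end of the block with 2.5 mm of play, so the leaf cannot close unless the block is home against the end stop.
- leaf_tab (a point): Centre of the rounded end (radius 13 mm) of the thumb tab at the free end of the leaf, on its outer face (upper face when closed), 147 mm from the hinge axis. The tab is 26 mm wide, 6 mm thick and ends 160 mm from the axis.
- block: Beech block 60 (own x) x 110 (y) x 35 mm (z), 0.14 to 0.28 kg; origin at the centre of one 60 x 110 mm face (z = 0). It starts standing on its 60 x 35 mm end (own y up) on the right part of the bed, the z = 0 face looking along the jig's +y, within 0.1 rad of square to the jig. Tipped towards the jig's +y it lies on that face, own z up.
- block_center (a point): Centre of the beech block (in all three directions).
- block_foot (a point): Middle of the edge about which the block tips (own x = 0, y = -55 mm, z = 0): bottom edge of its face towards the leaf while it stands, bottom edge of its right-hand end when it lies.
- blank: Bystander: another beech block, lying flat, 60 x 110 x 35 mm, right of the jig. Origin under its centre.
- done_1: Bystander: beech block lying flat, 60 x 110 x 35 mm, left of the jig, the farther of two. Origin under its centre.
- done_2: Bystander: beech block lying flat, 60 x 110 x 35 mm, left of the jig, the nearer of two. Origin under its centre.
- jar: Bystander: small open glass jar, 56 mm across, 50 mm high, right of the jig. Origin under its centre.
- loupe: Bystander: black loupe, 34 mm across, 27 mm high, right of the jig, behind the jar. Origin under its centre.
- brush: Bystander: flat brush lying in front of the jig, 24 x 194 x 16 mm. Origin under its centre, length along own y.
There are look-alikes about, which are no part of the job. Leave any red or turquoise look-alike of the block alone.

How it is judged:
On the way:
1. the block has been tipped over and lies flat on the bed of the jig, with the leaf still open (angle between block's own z axis and vertical below 0.06 rad and z of block_center in the frame of jig between 0.0295 and 0.0375 m and value of joint leaf above 1.2 rad), for 0.2 s.
At the end, for the whole second after the job is handed in: The block lies flat on the bed with its centre within 3 mm of home across the jig (flush against the rear fence) and 3.5 mm along it (against the end stop), square to the jig within 0.05 rad; the leaf is closed on it (joint below 0.03 rad); all is at rest (angle between block's own z axis and vertical below 0.06 rad and z of block_center in the frame of jig between 0.0295 and 0.0375 m and x of block_center in the frame of jig between -0.003 and 0.003 m and y of block_center in the frame of jig between 0.0115 and 0.0185 m and angle between the x axis of block and the x axis of jig, either way round below 0.05 rad and value of joint leaf below 0.03 rad and linear speed of block below 0.01 m/s and velocity of joint leaf below 0.05 rad/s); the robot touches nothing.
It fails at once if the block was lifted: the edge about which it tips rose more than 10 mm off the bed (z of block_foot in the frame of jig above 0.026 m).
It fails at once if the block was pressed or pinched with more than 35 N (contact force between the fingers and block above 35 N).
It fails at once if a bystander was moved by more than 20 mm (distance of any of blank, done_1, done_2, jar, loupe, brush from where it was at the start of the episode above 0.02 m).
It also fails if it takes over 64 s, if anything falls off the work surface, if the arm or the gripper's body presses on something with over 40 N, if the wrist force passes 120 N, or if a joint passes its speed limit or range.

## Working session

There is one attempt and no reset: what is moved stays moved. The work goes in short steps, Python scripts to look and compute and a tool call to move; the robot and the scene stay as the last step left them, time stands still between calls to the robot, and variables do not carry over. Pictures are saved under pics/ and viewed, at most 10 in all, crops included, and the job is handed in when it is done.

Besides the shell and the picture viewer there is one more tool, called after "Request:" by a JSON object that holds its "op" and its "data", one argument or row to a line. jog_arm: Moves the arm, as the interface text tells. Its arguments: {"type":"object","properties":{"motion":{"type":"array"}},"required":["motion"]}

```bash
mkdir -p pics; cat > h.py <<'E'
import numpy as np, cv2
from workcell import readout, camera, bot
def ray(c,uv):
    p=cv2.undistortPoints(np.array([[uv]],float),c['K'],np.array(c['dist']))[0,0]
    R=cv2.Rodrigues(np.array(c['rvec'],float))[0]; t=np.array(c['tvec'],float).ravel()
    return -R.T@t, R.T@np.array([p[0],p[1],1])
def onz(c,uv,z):
    o,d=ray(c,uv); return o+d*(z-o[2])/d[2]
def proj(c,P):
    return cv2.projectPoints(np.array(P,float).reshape(-1,1,3),np.array(c['rvec'],float),np.array(c['tvec'],float),c['K'],np.array(c['dist']))[0][:,0]
def snap(n,name):
    c=camera(n); cv2.imwrite(f'pics/{name}.png',c['pixels'][:,:,::-1]); import pickle; pickle.dump(c,open(f'{name}.pkl','wb')); return c
E
python3 -c "
from h import *
for n in ('scene','top'): 
  c=snap(n,n+'0'); print(n,ray(c,(320,240)))
o=readout.get_obs(); print(o); print(bot.tcp_to_grasp)"
```

```text
scene (array([ 0.04953413, -0.96793982,  0.72407166]), array([ 0.4151444 ,  0.72826159, -0.54527757]))
top (array([ 0.45728702, -0.14568301,  1.05688721]), array([ 0.06374484,  0.00855048, -0.99799772]))
{'clock': 0.1, 'joint_pos': array([1.25801416e+00, 2.41354203e-01, 3.83636585e-03, 1.33521975e+00,
       1.07948284e-05, 1.57081077e+00]), 'joint_vel': array([-0.00046156, -0.0001917 ,  0.00252262, -0.00071369, -0.00138133,
       -0.00013622]), 'tau': array([-5.97323178e-04, -3.73137295e+01,  2.53010577e+01,  1.08912773e-02,
       -2.49860369e-05, -5.36352445e-06]), 'eef_pos': array([0.15367039, 0.47518501, 0.23048511]), 'tool_rot': array([ 1.55761423e-01,  9.87794228e-01, -9.57943586e-04, -1.56504295e-04]), 'ft_force': array([-0.6368147 ,  0.30556375, -0.38365487]), 'ft_torque': array([-0.01304898, -0.0111406 , -0.02255759]), 'grasp_force': 0.0, 'grip_width': 0.08552385679943508}
0.0187
```

View pics/scene0.png

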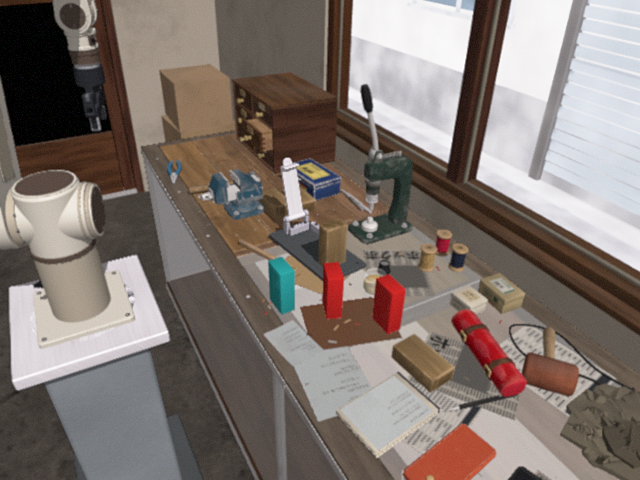

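View pics/top0.png

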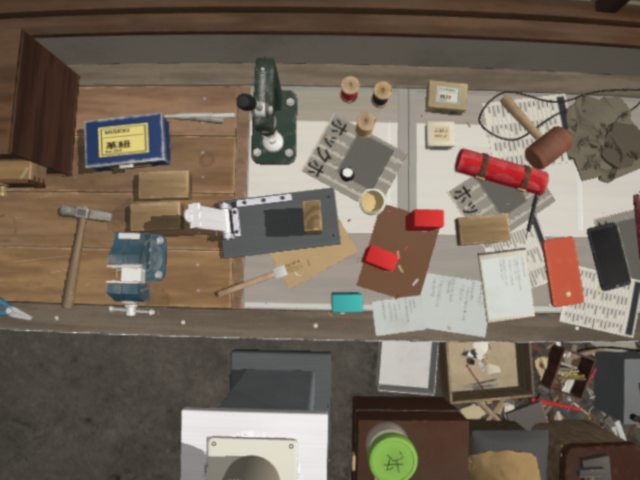

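The standing beech block is at top (313,215), scene (333,243). Look-alikes in the top view are red (425,219) and (381,257), turquoise (347,302), and lying beech blocks at (163,185), (155,215) and (483,229). I choose the beech one standing on the jig and check it in a crop.

```bash
python3 -c "
from h import *
import pickle
a=pickle.load(open('top0.pkl','rb'));b=pickle.load(open('scene0.pkl','rb'))
x=cv2.resize(a['pixels'][170:270,170:370],(800,400),interpolation=cv2.INTER_CUBIC)
cv2.imwrite('pics/crop_t.png',x[:,:,::-1])
y=cv2.resize(b['pixels'][150:290,230:390],(640,560),interpolation=cv2.INTER_CUBIC)
cv2.imwrite('pics/crop_s.png',y[:,:,::-1])
for uv in [(218,222),(334,190),(341,246),(223,256)]: print(onz(a,uv,.016))
"
```

```text
[0.55901384 0.08552445 0.016     ]
[ 0.63315576 -0.16522281  0.016     ]
[ 0.5116211 -0.1822005  0.016    ]
[0.48542338 0.07214206 0.016     ]
```

View pics/crop_t.png

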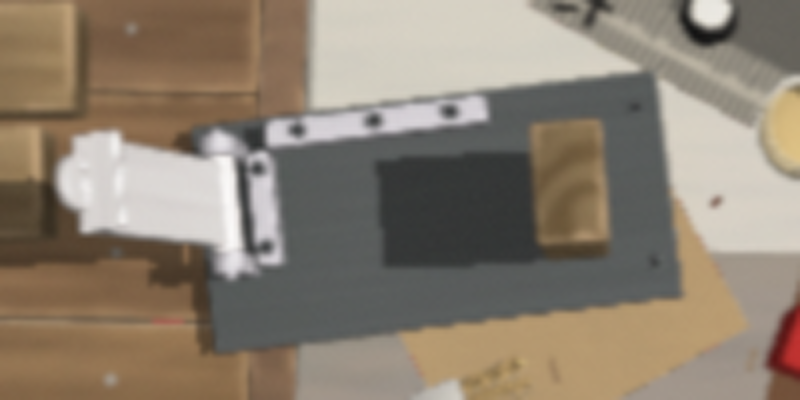

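View pics/crop_s.png

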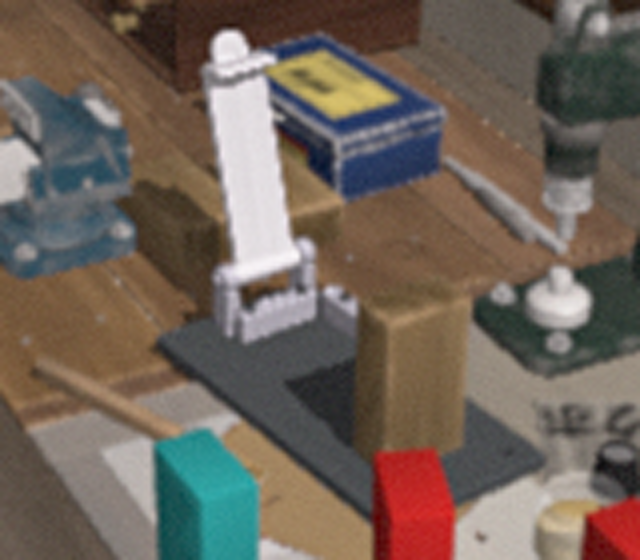

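The crops show the beech block standing on the dark plate, at crop (568,182), with the leaf leaning back to the left. Next I fit the jig pose from the plate corners, and the block and leaf from theirs.

```bash
cat > jig.py <<'E'
from h import *
import pickle
from scipy.optimize import least_squares
a=pickle.load(open('top0.pkl','rb'));b=pickle.load(open('scene0.pkl','rb'))
def T(u,v): return np.array([(u+.5)/4-.5+170,(v+.5)/4-.5+170])
def S(u,v): return np.array([(u+.5)/4-.5+230,(v+.5)/4-.5+150])
def rig(src,dst):
    f=lambda p:(np.c_[np.cos(p[2])*src[:,0]-np.sin(p[2])*src[:,1]+p[0],np.sin(p[2])*src[:,0]+np.cos(p[2])*src[:,1]+p[1]]-dst).ravel()
    r=least_squares(f,[.55,-.05,0]); return r.x,r.fun.reshape(-1,2)
cor=np.array([[.05,.114],[.05,-.142],[-.075,-.142],[-.075,.114]])
P=np.array([onz(a,T(*q),.016)[:2] for q in [(192,128),(652,70),(680,297),(215,352)]])
p,res=rig(cor,P)
def J(w): # world->jig
    w=np.asarray(w,float);d=w[:2]-p[:2];c,s=np.cos(p[2]),np.sin(p[2]);return np.r_[c*d[0]+s*d[1],-s*d[0]+c*d[1],w[2:]]
def W(j):
    c,s=np.cos(p[2]),np.sin(p[2]);return np.array([c*j[0]-s*j[1]+p[0],s*j[0]+c*j[1]+p[1],j[2]])
E
python3 -c "
from jig import *
np.set_printoptions(precision=4,suppress=True)
print(p,res*1e3)
print('fence top ends',J(onz(a,T(270,147),.036)),J(onz(a,T(488,122),.036)))
print('stop face',J(onz(a,T(283,265),.036)),J(onz(a,T(270,152),.036)))
tops=[(530,122),(602,118),(608,243),(538,246)]
print('block top',[J(onz(a,T(*q),.126)) for q in tops])
print('bl world',[onz(a,T(*q),.126) for q in tops])
print('scene plate pt',J(onz(b,S(545,462),.016)),J(onz(b,S(160,340),.016)))
# leaf tab two views
for phi in (1.7,1.8,1.9,2.0,2.1):
  Q=W([0,.093-.160*np.cos(phi),.055+.160*np.sin(phi)]); print(phi,Q,(proj(a,Q)-170)*4,(proj(b,Q)-[230,150])*4)
"
```

```text
[ 0.5707 -0.0299  0.1386] [[ 0.8701  1.922 ]
 [ 0.4439 -1.5364]
 [-0.0811 -1.772 ]
 [-1.2329  1.3865]]
fence top ends [0.0301 0.0676 0.036 ] [ 0.0292 -0.0496  0.036 ]
stop face [-0.0335  0.0674  0.036 ] [0.0274 0.0678 0.036 ]
block top [array([ 0.0128, -0.0742,  0.126 ]), array([ 0.0105, -0.1091,  0.126 ]), array([-0.0503, -0.1046,  0.126 ]), array([-0.0476, -0.0709,  0.126 ])]
bl world [array([ 0.5937, -0.1016,  0.126 ]), array([ 0.5962, -0.1365,  0.126 ]), array([ 0.5354, -0.1405,  0.126 ]), array([ 0.5334, -0.1068,  0.126 ])]
scene plate pt [ 0.0433 -0.1499  0.016 ] [-0.0757  0.1034  0.016 ]
1.7 [0.555  0.0826 0.2137] [[101.4915 171.9606]] [[240.9071  33.1504]]
1.8 [0.5529 0.0982 0.2108] [[ 68.3688 177.0733]] [[227.291   29.0566]]
1.9 [0.5507 0.1134 0.2064] [[ 37.3776 182.4463]] [[214.2833  27.4489]]
2.0 [0.5487 0.1281 0.2005] [[  8.9462 187.9928]] [[202.0095  28.2716]]
2.1 [0.5467 0.1422 0.1931] [[-16.566  193.6254]] [[190.5789  31.4425]]
```

Request:
{"op": "jog_arm", "data": {
  "motion": [
    {"x":-46,"y":-37,"z":-10,"spin":-4,"fingers":1},
    {"x":-92,"y":-75,"z":-20,"spin":-8,"fingers":1},
    {"x":-138,"y":-112,"z":-20,"spin":-12,"fingers":1},
    {"x":-184,"y":-150,"z":-20,"spin":-16,"fingers":1},
    {"x":-230,"y":-187,"z":-20,"spin":-20,"fingers":1},
    {"x":-276,"y":-225,"z":-20,"spin":-23,"fingers":1},
    {"x":-322,"y":-262,"z":-20,"spin":-26,"fingers":1},
    {"x":-368,"y":-300,"z":-20,"spin":-26,"fingers":1}
  ]
}}

```text
clock: 1.1
eef_pos: [0.4123, 0.0753, 0.2512]
tool_rot: [-0.071, 0.998, 0.0, -0.0]
ft_force: [0.8, 0.4, -0.5]
grip_width: 0.0001
grasp_force: 0.0
```

```bash
cat > st.py <<'E'
from jig import *
from scipy.spatial.transform import Rotation as R
o=readout.get_obs(); np.set_printoptions(precision=4,suppress=True)
M=R.from_quat(o['tool_rot']).as_matrix()
print('t',o['clock'],'jig mm',J(o['eef_pos'])*1e3,'yaw tooly-jigy deg',np.degrees(np.arctan2(M[1,1],M[0,1])-p[2])-90,'tiltz',M[:,2],'f',o['ft_force'],o['grip_width'],o['joint_pos'])
E
python3 st.py
```

```text
t 1.1 jig mm [-142.404   126.0924  251.1545] yaw tooly-jigy deg 0.151394160320109 tiltz [-0.      0.0003 -1.    ] f [ 0.7594  0.4303 -0.5106] 5.749690028642525e-05 [ 0.1804  0.0714 -0.1462  1.3532  0.0003  0.0391]
```

Request:
{"op": "jog_arm", "data": {
  "motion": [
    {"x":-24,"y":-54,"z":0,"fingers":1},
    {"x":-48,"y":-108,"fingers":1},
    {"x":-72,"y":-162,"fingers":1},
    {"x":-98,"y":-216,"fingers":1},
    {"x":-122,"y":-268,"fingers":1},
    {"x":-122,"y":-268,"z":50,"fingers":1},
    {"x":-122,"y":-268,"z":100,"fingers":1},
    {"x":-122,"y":-268,"z":146,"fingers":1}
  ]
}}

```text
validation failed for argument at $.mo...
```

```bash
python3 st.py; python3 -c "
from h import *
c=snap('top','top1'); d=snap('scene','scene1')
x=cv2.resize(c['pixels'][170:270,170:370],(800,400)); y=cv2.resize(d['pixels'][170:290,230:390],(267,200))
x=np.vstack([x,np.zeros((200,800,3),np.uint8)]); x[400:,:267]=y; cv2.imwrite('pics/v1.png',x[:,:,::-1])"
```

```text
t 1.1 jig mm [-142.404   126.0924  251.1545] yaw tooly-jigy deg 0.151394160320109 tiltz [-0.      0.0003 -1.    ] f [ 0.7594  0.4303 -0.5106] 5.749690028642525e-05 [ 0.1804  0.0714 -0.1462  1.3532  0.0003  0.0391]
```

View pics/v1.png

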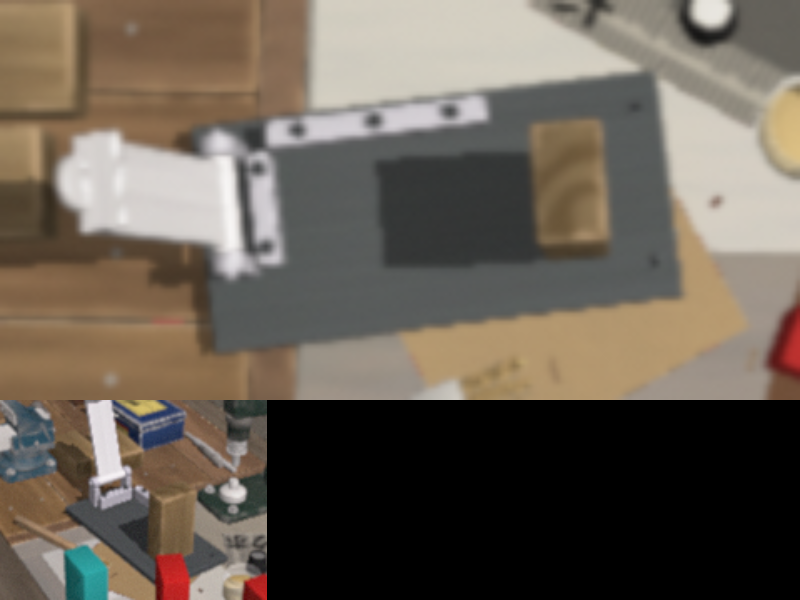

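The move was refused because some rows lacked keys, so nothing changed in this picture: the block still stands at crop (568,182). I resend with every key in each row.

Request:
{"op": "jog_arm", "data": {
  "motion": [
    {"x":-24,"y":-54,"z":0,"spin":0,"fingers":1},
    {"x":-48,"y":-108,"z":0,"spin":0,"fingers":1},
    {"x":-72,"y":-162,"z":0,"spin":0,"fingers":1},
    {"x":-98,"y":-216,"z":0,"spin":0,"fingers":1},
    {"x":-122,"y":-268,"z":0,"spin":0,"fingers":1},
    {"x":-122,"y":-268,"z":50,"spin":0,"fingers":1},
    {"x":-122,"y":-268,"z":100,"spin":0,"fingers":1},
    {"x":-122,"y":-268,"z":146,"spin":0,"fingers":1}
  ]
}}

```text
clock: 2.2
eef_pos: [0.5695, -0.1701, 0.103]
tool_rot: [-0.071, 0.998, 0.001, -0.001]
ft_force: [0.2, 0.1, -0.3]
grip_width: -0.0002
grasp_force: 0.0
```

```bash
python3 st.py
```

```text
t 2.2 jig mm [ -20.601  -138.6458  102.9514] yaw tooly-jigy deg 0.15899384627574875 tiltz [-0.0018  0.0009 -1.    ] f [ 0.1933  0.0545 -0.3485] -0.00018263585065074047 [-0.2904  0.5073  0.0546  1.12    0.0004 -0.4318]
```

Request:
{"op": "jog_arm", "data": {
  "motion": [
    {"x":0,"y":8,"z":0,"spin":0,"fingers":1},
    {"x":0,"y":13,"z":0,"spin":0,"fingers":1},
    {"x":0,"y":17,"z":0,"spin":0,"fingers":1},
    {"x":0,"y":20,"z":0,"spin":0,"fingers":1},
    {"x":0,"y":23,"z":0,"spin":0,"fingers":1},
    {"x":0,"y":26,"z":0,"spin":0,"fingers":1},
    {"x":0,"y":29,"z":0,"spin":0,"fingers":1},
    {"x":0,"y":32,"z":0,"spin":0,"fingers":1}
  ]
}}

```text
clock: 3.2
eef_pos: [0.5655, -0.1393, 0.1052]
tool_rot: [-0.07, 0.998, 0.0, -0.0]
ft_force: [0.6, 0.2, 0.2]
grip_width: 0.0002
grasp_force: 0.1
```

Request:
{"op": "jog_arm", "data": {
  "motion": [
    {"x":0,"y":3,"z":0,"spin":0,"fingers":1},
    {"x":0,"y":6,"z":0,"spin":0,"fingers":1},
    {"x":0,"y":8,"z":0,"spin":0,"fingers":1}
  ]
}}

```text
clock: 3.58
eef_pos: [0.5645, -0.1313, 0.1053]
tool_rot: [-0.071, 0.998, 0.0, -0.0]
ft_force: [0.3, -0.1, -0.1]
grip_width: 0.0001
grasp_force: 0.1
```

```bash
python3 st.py; python3 -c "
from h import *
c=snap('top','top2'); d=snap('scene','scene2')
x=cv2.resize(c['pixels'][170:270,170:370],(600,300)); y=cv2.resize(d['pixels'][170:290,230:390],(400,300))
x=np.vstack([x,np.zeros((300,600,3),np.uint8)]); x[300:,:400]=y; cv2.imwrite('pics/v2.png',x[:,:,::-1])"
```

```text
t 3.575 jig mm [-20.2132 -99.5063 105.2539] yaw tooly-jigy deg 0.1448332255444882 tiltz [-0.0001  0.0001 -1.    ] f [ 0.3191 -0.1291 -0.1317] 0.00010234306516881729 [-0.2286  0.4768  0.0104  1.1046  0.     -0.3697]
```

View pics/v2.png

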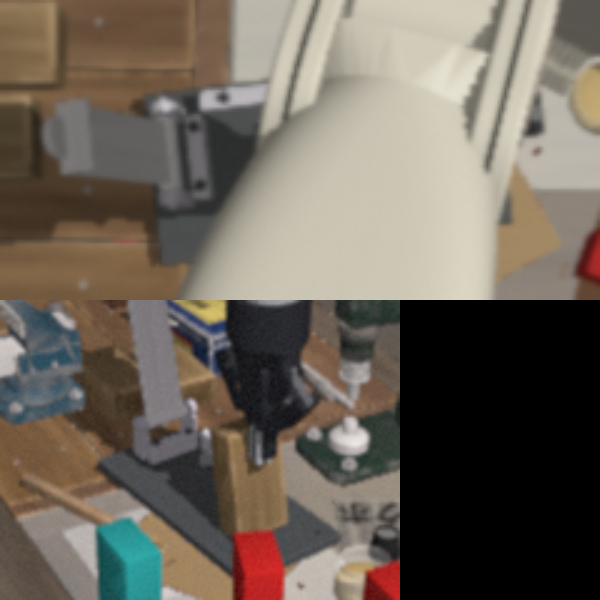

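The scene view shows the block tilting towards the leaf, at crop (252,475), with its foot in place. I continue slowly.

Request:
{"op": "jog_arm", "data": {
  "motion": [
    {"x":0,"y":3,"z":0,"spin":0,"fingers":1},
    {"x":0,"y":6,"z":0,"spin":0,"fingers":1},
    {"x":0,"y":9,"z":0,"spin":0,"fingers":1},
    {"x":0,"y":12,"z":0,"spin":0,"fingers":1},
    {"x":0,"y":14,"z":0,"spin":0,"fingers":1},
    {"x":0,"y":14,"z":0,"spin":0,"fingers":1},
    {"x":0,"y":14,"z":0,"spin":0,"fingers":1},
    {"x":0,"y":14,"z":0,"spin":0,"fingers":1}
  ]
}}

```text
clock: 4.68
eef_pos: [0.5626, -0.1178, 0.1053]
tool_rot: [-0.07, 0.998, -0.0, 0.0]
ft_force: [-0.1, -0.1, 0.7]
grip_width: 0.0001
grasp_force: 0.0
```

```bash
python3 st.py; python3 -c "
from h import *
d=snap('scene','scene3')
y=cv2.resize(d['pixels'][170:290,230:390],(640,480)); cv2.imwrite('pics/v3.png',y[:,:,::-1])"
```

```text
t 4.675 jig mm [-20.2326 -85.8613 105.3139] yaw tooly-jigy deg 0.12702959233121192 tiltz [ 0. -0. -1.] f [-0.1091 -0.0575  0.6579] 6.433100631548492e-05 [-0.2064  0.4679 -0.0039  1.099  -0.     -0.3472]
```

View pics/v3.png

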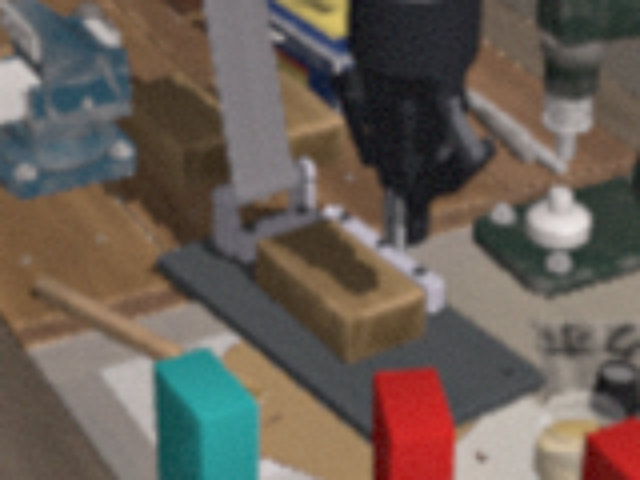

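The block lies flat. Its top face in the crop has corners at about (257,246), (322,219), (426,303) and (347,332). I measure where it is.

```bash
python3 -c "
from jig import *
np.set_printoptions(precision=1,suppress=True)
c=pickle.load(open('scene3.pkl','rb'))
q=lambda u,v:((u+.5)/4-.5+230,(v+.5)/4-.5+170)
for n,z,s in [('far-left',.051,(257,246)),('far-right',.051,(322,219)),('near-right',.051,(426,303)),('near-left',.051,(347,332)),('foot L',.016,(347,362)),('foot R',.016,(424,333)),('fence near end top',.036,(428,276)),('plate near right',.016,(545,382))]: print(n,J(onz(c,q(*s),z))*1e3)
"
```

```text
far-left [-44.   34.5  51. ]
far-right [ 9.8 37.8 51. ]
near-right [  4.  -79.7  51. ]
near-left [-54.7 -77.1  51. ]
foot L [-43.4 -62.9  16. ]
foot R [ 15.4 -65.5  16. ]
fence near end top [ 39.  -38.6  36. ]
plate near right [  43.3 -149.9   16. ]
```

Request:
{"op": "jog_arm", "data": {
  "motion": [
    {"x":0,"y":-25,"z":0,"spin":0,"fingers":1},
    {"x":0,"y":-25,"z":40,"spin":0,"fingers":1},
    {"x":0,"y":-25,"z":74,"spin":0,"fingers":1},
    {"x":0,"y":-20,"z":74,"spin":0,"fingers":1},
    {"x":0,"y":-15,"z":74,"spin":0,"fingers":1},
    {"x":0,"y":-9,"z":74,"spin":0,"fingers":1},
    {"x":0,"y":-3,"z":74,"spin":0,"fingers":1},
    {"x":0,"y":2,"z":74,"spin":0,"fingers":1}
  ]
}}

```text
clock: 5.72
eef_pos: [0.5627, -0.1152, 0.0321]
tool_rot: [-0.071, 0.998, -0.0, 0.001]
ft_force: [0.1, -0.5, 0.6]
grip_width: -0.0001
grasp_force: 0.0
```

Request:
{"op": "jog_arm", "data": {
  "motion": [
    {"x":0,"y":4,"z":0,"spin":0,"fingers":1},
    {"x":0,"y":8,"z":0,"spin":0,"fingers":1},
    {"x":0,"y":12,"z":0,"spin":0,"fingers":1},
    {"x":0,"y":16,"z":0,"spin":0,"fingers":1}
  ]
}}

```text
clock: 6.22
eef_pos: [0.5601, -0.0998, 0.0314]
tool_rot: [-0.07, 0.998, -0.0, 0.0]
ft_force: [0.9, -2.3, 1.5]
grip_width: 0.0
grasp_force: 0.8
```

```bash
python3 st.py
```

```text
t 6.225 jig mm [-20.194  -67.7422  31.3897] yaw tooly-jigy deg 0.12322564176585615 tiltz [ 0.0002 -0.0003 -1.    ] f [ 0.8735 -2.2548  1.5029] 4.340440743147058e-05 [-0.1763  0.5344 -0.1107  0.9255 -0.0002 -0.317 ]
```

Pushing with about 2 N. I close the last ~13 mm in small steps.

Request:
{"op": "jog_arm", "data": {
  "motion": [
    {"x":0,"y":2,"z":0,"spin":0,"fingers":1},
    {"x":0,"y":4,"z":0,"spin":0,"fingers":1},
    {"x":0,"y":6,"z":0,"spin":0,"fingers":1},
    {"x":0,"y":8,"z":0,"spin":0,"fingers":1},
    {"x":0,"y":8,"z":0,"spin":0,"fingers":1}
  ]
}}

```text
clock: 6.85
eef_pos: [0.5588, -0.0916, 0.0312]
tool_rot: [-0.071, 0.998, 0.0, -0.0]
ft_force: [0.1, -1.2, 0.5]
grip_width: -0.0001
grasp_force: 0.4
```

Request:
{"op": "jog_arm", "data": {
  "motion": [
    {"x":0,"y":1,"z":0,"spin":0,"fingers":1},
    {"x":0,"y":2,"z":0,"spin":0,"fingers":1},
    {"x":0,"y":2,"z":0,"spin":0,"fingers":1}
  ]
}}

```text
clock: 7.22
eef_pos: [0.5585, -0.0898, 0.0312]
tool_rot: [-0.07, 0.998, 0.0, -0.0]
ft_force: [1.1, -1.1, 0.3]
grip_width: -0.0001
grasp_force: 0.4
```

```bash
python3 st.py
```

```text
t 7.225 jig mm [-20.4063 -57.5901  31.1993] yaw tooly-jigy deg 0.14360111637914486 tiltz [-0.0003  0.0002 -1.    ] f [ 1.1347 -1.1027  0.3125] -5.234972443278141e-05 [-0.1595  0.5296 -0.1198  0.9217  0.0002 -0.3006]
```

Request:
{"op": "jog_arm", "data": {
  "motion": [
    {"x":0,"y":1,"z":0,"spin":0,"fingers":1},
    {"x":0,"y":2,"z":0,"spin":0,"fingers":1},
    {"x":0,"y":2,"z":0,"spin":0,"fingers":1}
  ]
}}

```text
clock: 7.6
eef_pos: [0.5583, -0.088, 0.0313]
tool_rot: [-0.07, 0.998, -0.0, -0.0]
ft_force: [0.1, -2.3, 0.2]
grip_width: -0.0003
grasp_force: 0.8
```

Request:
{"op": "jog_arm", "data": {
  "motion": [
    {"x":0,"y":1,"z":0,"spin":0,"fingers":1},
    {"x":0,"y":1,"z":0,"spin":0,"fingers":1}
  ]
}}

```text
clock: 7.85
eef_pos: [0.5587, -0.0877, 0.0315]
tool_rot: [-0.07, 0.998, -0.001, 0.0]
ft_force: [1.8, -4.6, -0.6]
grip_width: -0.0001
grasp_force: 2.2
```

Request:
{"op": "jog_arm", "data": {
  "motion": [
    {"x":0,"y":1,"z":0,"spin":0,"fingers":1},
    {"x":0,"y":1,"z":0,"spin":0,"fingers":1}
  ]
}}

```text
clock: 8.1
eef_pos: [0.5591, -0.0874, 0.0318]
tool_rot: [-0.07, 0.998, -0.001, 0.001]
ft_force: [1.6, -6.5, 0.4]
grip_width: -0.0002
grasp_force: 3.3
```

The block meets the stop (force rising at TCP y ≈ -55). Now I go to the front face for the fence push.

Request:
{"op": "jog_arm", "data": {
  "motion": [
    {"x":0,"y":-20,"z":0,"spin":0,"fingers":1},
    {"x":0,"y":-20,"z":-45,"spin":0,"fingers":1},
    {"x":20,"y":5,"z":-60,"spin":0,"fingers":1},
    {"x":40,"y":40,"z":-60,"spin":0,"fingers":1},
    {"x":62,"y":68,"z":-60,"spin":0,"fingers":1},
    {"x":62,"y":68,"z":-30,"spin":0,"fingers":1},
    {"x":62,"y":68,"z":0,"spin":0,"fingers":1},
    {"x":62,"y":68,"z":0,"spin":0,"fingers":1}
  ]
}}

```text
clock: 9.1
eef_pos: [0.4844, -0.0272, 0.0293]
tool_rot: [-0.07, 0.998, 0.001, -0.003]
ft_force: [-0.7, 0.1, -1.1]
grip_width: 0.0
grasp_force: 0.0
```

```bash
python3 st.py
```

```text
t 9.1 jig mm [-85.1623  14.6521  29.2808] yaw tooly-jigy deg 0.1389601365982145 tiltz [-0.0064  0.0015 -1.    ] f [-0.74    0.1002 -1.122 ] 1.1714768603573414e-06 [-0.0568  0.406  -0.3398  0.8314  0.0012 -0.1979]
```

Request:
{"op": "jog_arm", "data": {
  "motion": [
    {"x":-5,"y":0,"z":0,"spin":0,"fingers":1},
    {"x":-10,"y":0,"z":0,"spin":0,"fingers":1},
    {"x":-15,"y":0,"z":0,"spin":0,"fingers":1},
    {"x":-19,"y":0,"z":0,"spin":0,"fingers":1},
    {"x":-23,"y":0,"z":0,"spin":0,"fingers":1},
    {"x":-27,"y":0,"z":0,"spin":0,"fingers":1},
    {"x":-31,"y":0,"z":0,"spin":0,"fingers":1},
    {"x":-33,"y":0,"z":0,"spin":0,"fingers":1}
  ]
}}

```text
clock: 10.1
eef_pos: [0.5196, -0.0229, 0.0311]
tool_rot: [-0.07, 0.998, -0.0, -0.0]
ft_force: [-1.0, -0.2, -0.1]
grip_width: 0.0
grasp_force: 0.6
```

Request:
{"op": "jog_arm", "data": {
  "motion": [
    {"x":-1,"y":0,"z":0,"spin":0,"fingers":1},
    {"x":-2,"y":0,"z":0,"spin":0,"fingers":1},
    {"x":-2,"y":0,"z":0,"spin":0,"fingers":1}
  ]
}}

```text
clock: 10.48
eef_pos: [0.5217, -0.0224, 0.0312]
tool_rot: [-0.07, 0.998, 0.0, -0.0]
ft_force: [-0.8, -0.8, -0.2]
grip_width: 0.0002
grasp_force: 0.4
```

```bash
python3 st.py
```

```text
t 10.475 jig mm [-47.5348  14.206   31.2118] yaw tooly-jigy deg 0.1352998421797622 tiltz [-0.0002  0.0001 -1.    ] f [-0.7542 -0.7766 -0.2316] 0.00016284461960250238 [-0.0431  0.4587 -0.2441  0.8681  0.0001 -0.184 ]
```

Request:
{"op": "jog_arm", "data": {
  "motion": [
    {"x":-1,"y":0,"z":0,"spin":0,"fingers":1},
    {"x":-2,"y":0,"z":0,"spin":0,"fingers":1},
    {"x":-3,"y":0,"z":0,"spin":0,"fingers":1},
    {"x":-3,"y":0,"z":0,"spin":0,"fingers":1}
  ]
}}

```text
clock: 10.98
eef_pos: [0.525, -0.0219, 0.0314]
tool_rot: [-0.07, 0.998, 0.0, 0.0]
ft_force: [0.1, 0.2, 0.1]
grip_width: -0.0001
grasp_force: 0.2
```

Request:
{"op": "jog_arm", "data": {
  "motion": [
    {"x":-1,"y":0,"z":0,"spin":0,"fingers":1},
    {"x":-2,"y":0,"z":0,"spin":0,"fingers":1},
    {"x":-2,"y":0,"z":0,"spin":0,"fingers":1}
  ]
}}

```text
clock: 11.35
eef_pos: [0.5269, -0.0217, 0.0314]
tool_rot: [-0.07, 0.998, 0.0, 0.0]
ft_force: [-1.0, -0.5, 0.3]
grip_width: 0.0001
grasp_force: 0.4
```

Request:
{"op": "jog_arm", "data": {
  "motion": [
    {"x":-1,"y":0,"z":0,"spin":0,"fingers":1},
    {"x":-2,"y":0,"z":0,"spin":0,"fingers":1},
    {"x":-2,"y":0,"z":0,"spin":0,"fingers":1}
  ]
}}

```text
clock: 11.72
eef_pos: [0.5287, -0.0215, 0.0313]
tool_rot: [-0.07, 0.998, 0.0, -0.0]
ft_force: [-1.0, 0.9, 0.8]
grip_width: 0.0
grasp_force: 0.7
```

```bash
python3 st.py
```

```text
t 11.725 jig mm [-40.4534  14.2074  31.3053] yaw tooly-jigy deg 0.13841782389816615 tiltz [-0.0001  0.     -1.    ] f [-1.0161  0.9453  0.7592] 1.042088545383508e-05 [-0.0406  0.4698 -0.2247  0.8764  0.     -0.1816]
```

Request:
{"op": "jog_arm", "data": {
  "motion": [
    {"x":-1,"y":0,"z":0,"spin":0,"fingers":1},
    {"x":-2,"y":0,"z":0,"spin":0,"fingers":1},
    {"x":-2,"y":0,"z":0,"spin":0,"fingers":1}
  ]
}}

```text
clock: 12.1
eef_pos: [0.5287, -0.0215, 0.031]
tool_rot: [-0.07, 0.998, -0.0, -0.002]
ft_force: [-6.4, -0.9, 4.7]
grip_width: -0.0003
grasp_force: 3.1
```

Request:
{"op": "jog_arm", "data": {
  "motion": [
    {"x":-1,"y":0,"z":0,"spin":0,"fingers":1},
    {"x":-2,"y":0,"z":0,"spin":0,"fingers":1},
    {"x":-2,"y":0,"z":0,"spin":0,"fingers":1}
  ]
}}

```text
clock: 12.48
eef_pos: [0.5286, -0.0214, 0.0307]
tool_rot: [-0.07, 0.998, -0.0, -0.004]
ft_force: [-10.1, -1.1, 7.1]
grip_width: 0.0001
grasp_force: 5.2
```

The block meets the fence (10 N). I give the right end a final check push against the stop.

Request:
{"op": "jog_arm", "data": {
  "motion": [
    {"x":15,"y":0,"z":0,"spin":0,"fingers":1},
    {"x":15,"y":0,"z":-50,"spin":0,"fingers":1},
    {"x":0,"y":-40,"z":-50,"spin":0,"fingers":1},
    {"x":-30,"y":-80,"z":-50,"spin":0,"fingers":1},
    {"x":-36,"y":-94,"z":-40,"spin":0,"fingers":1},
    {"x":-36,"y":-94,"z":0,"spin":0,"fingers":1},
    {"x":-36,"y":-84,"z":0,"spin":0,"fingers":1},
    {"x":-36,"y":-78,"z":0,"spin":0,"fingers":1}
  ]
}}

```text
clock: 13.48
eef_pos: [0.579, -0.0919, 0.0317]
tool_rot: [-0.071, 0.997, 0.0, -0.0]
ft_force: [1.0, -1.0, 0.1]
grip_width: 0.0002
grasp_force: 0.0
```

Request:
{"op": "jog_arm", "data": {
  "motion": [
    {"x":0,"y":2,"z":0,"spin":0,"fingers":1},
    {"x":0,"y":4,"z":0,"spin":0,"fingers":1},
    {"x":0,"y":5,"z":0,"spin":0,"fingers":1},
    {"x":0,"y":6,"z":0,"spin":0,"fingers":1}
  ]
}}

```text
clock: 13.98
eef_pos: [0.5786, -0.0872, 0.0317]
tool_rot: [-0.07, 0.998, -0.0, 0.0]
ft_force: [0.1, 0.5, -0.8]
grip_width: 0.0001
grasp_force: 0.0
```

```bash
python3 st.py
```

```text
t 13.975 jig mm [ -0.1286 -57.7742  31.6546] yaw tooly-jigy deg 0.1311044390256626 tiltz [ 0.0006 -0.0001 -1.    ] f [ 0.0524  0.4715 -0.752 ] 0.00012381671841430982 [-0.1495  0.5608 -0.0623  0.9472 -0.     -0.2904]
```

Request:
{"op": "jog_arm", "data": {
  "motion": [
    {"x":0,"y":1,"z":0,"spin":0,"fingers":1},
    {"x":0,"y":2,"z":0,"spin":0,"fingers":1},
    {"x":0,"y":2,"z":0,"spin":0,"fingers":1}
  ]
}}

```text
clock: 14.35
eef_pos: [0.5781, -0.0852, 0.0312]
tool_rot: [-0.07, 0.998, 0.0, -0.0]
ft_force: [-0.3, -0.8, 0.7]
grip_width: -0.0002
grasp_force: 0.0
```

Request:
{"op": "jog_arm", "data": {
  "motion": [
    {"x":0,"y":1,"z":0,"spin":0,"fingers":1},
    {"x":0,"y":2,"z":0,"spin":0,"fingers":1},
    {"x":0,"y":2,"z":0,"spin":0,"fingers":1}
  ]
}}

```text
clock: 14.72
eef_pos: [0.578, -0.0843, 0.0314]
tool_rot: [-0.07, 0.998, -0.001, 0.0]
ft_force: [0.1, -5.9, -0.8]
grip_width: 0.0001
grasp_force: 2.4
```

```bash
python3 st.py
```

```text
t 14.725 jig mm [ -0.2973 -54.8169  31.3998] yaw tooly-jigy deg 0.09128512283550094 tiltz [ 0.0003 -0.0021 -1.    ] f [ 0.0789 -5.8785 -0.8077] 0.000147551730129838 [-0.1437  0.5594 -0.0656  0.9452 -0.002  -0.2839]
```

Block home. I go up and over to behind the leaf.

Request:
{"op": "jog_arm", "data": {
  "motion": [
    {"x":0,"y":-15,"z":0,"spin":0,"fingers":1},
    {"x":0,"y":-15,"z":-60,"spin":0,"fingers":1},
    {"x":0,"y":-15,"z":-120,"spin":0,"fingers":1},
    {"x":0,"y":-15,"z":-180,"spin":0,"fingers":1},
    {"x":0,"y":-15,"z":-235,"spin":0,"fingers":1},
    {"x":0,"y":30,"z":-235,"spin":0,"fingers":1},
    {"x":0,"y":85,"z":-235,"spin":0,"fingers":1},
    {"x":0,"y":140,"z":-235,"spin":0,"fingers":1}
  ]
}}

```text
clock: 15.72
eef_pos: [0.558, 0.0565, 0.2665]
tool_rot: [-0.07, 0.998, 0.001, 0.0]
ft_force: [-0.2, 0.6, -0.4]
grip_width: -0.0002
grasp_force: 0.0
```

Request:
{"op": "jog_arm", "data": {
  "motion": [
    {"x":0,"y":55,"z":0,"spin":0,"fingers":1},
    {"x":0,"y":105,"z":0,"spin":0,"fingers":1},
    {"x":0,"y":105,"z":0,"spin":0,"fingers":1}
  ]
}}

```text
clock: 16.1
eef_pos: [0.5427, 0.1627, 0.2662]
tool_rot: [-0.073, 0.997, 0.001, -0.0]
ft_force: [-0.7, -0.7, -0.5]
grip_width: -0.0002
grasp_force: 0.0
```

```bash
python3 st.py; python3 -c "
from h import *
c=snap('top','top4'); d=snap('scene','scene4')
x=cv2.resize(c['pixels'][170:270,170:370],(600,300)); y=cv2.resize(d['pixels'][150:290,230:390],(343,300))
x=np.vstack([x,np.zeros((300,600,3),np.uint8)]); x[300:,:343]=y; cv2.imwrite('pics/v4.png',x[:,:,::-1])"
```

```text
t 16.1 jig mm [ -1.1848 194.6899 266.1581] yaw tooly-jigy deg 0.46278723853208703 tiltz [-0.0008  0.0017 -1.    ] f [-0.6542 -0.7032 -0.473 ] -0.00020978237772111333 [0.2903 0.3656 0.2676 1.4731 0.0018 0.1436]
```

View pics/v4.png

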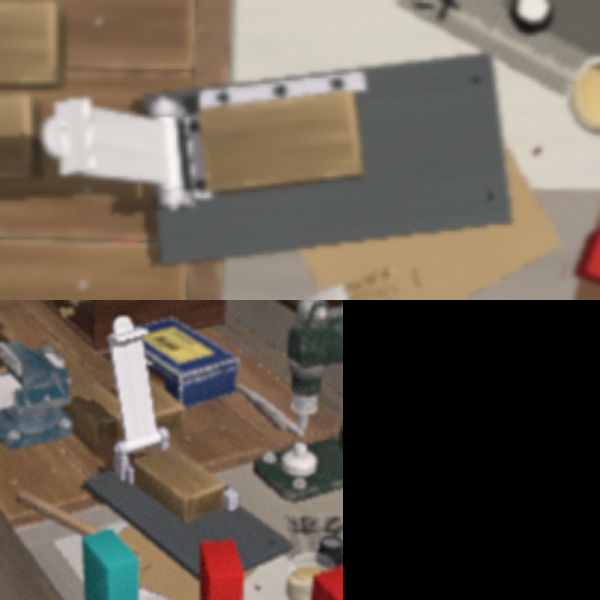

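Top view: the block sits square against the fence and stop (crop corners (200,105) to (360,180)), and the leaf is open behind it. Lower the tool and swing the leaf.

Request:
{"op": "jog_arm", "data": {
  "motion": [
    {"x":0,"y":0,"z":45,"spin":0,"fingers":1},
    {"x":0,"y":0,"z":88,"spin":0,"fingers":1},
    {"x":0,"y":-20,"z":88,"spin":0,"fingers":1},
    {"x":0,"y":-38,"z":88,"spin":0,"fingers":1},
    {"x":0,"y":-50,"z":88,"spin":0,"fingers":1},
    {"x":0,"y":-62,"z":88,"spin":0,"fingers":1},
    {"x":0,"y":-73,"z":88,"spin":0,"fingers":1},
    {"x":0,"y":-82,"z":88,"spin":0,"fingers":1}
  ]
}}

```text
clock: 17.2
eef_pos: [0.5552, 0.0776, 0.1787]
tool_rot: [-0.07, 0.998, 0.0, 0.0]
ft_force: [0.3, 1.0, 0.1]
grip_width: -0.0002
grasp_force: 0.5
```

```bash
python3 st.py
```

```text
t 17.2 jig mm [ -0.4777 108.6579 178.6729] yaw tooly-jigy deg 0.1367081397704908 tiltz [ 0.0007  0.0001 -1.    ] f [0.2696 0.9584 0.0508] -0.00024225246389609475 [ 0.1389  0.3863  0.0702  1.2539  0.     -0.0021]
```

Request:
{"op": "jog_arm", "data": {
  "motion": [
    {"x":0,"y":-15,"z":0,"spin":0,"fingers":1},
    {"x":0,"y":-30,"z":2,"spin":0,"fingers":1},
    {"x":0,"y":-46,"z":6,"spin":0,"fingers":1},
    {"x":0,"y":-62,"z":11,"spin":0,"fingers":1},
    {"x":0,"y":-77,"z":19,"spin":0,"fingers":1},
    {"x":0,"y":-91,"z":28,"spin":0,"fingers":1},
    {"x":0,"y":-104,"z":40,"spin":0,"fingers":1},
    {"x":0,"y":-115,"z":53,"spin":0,"fingers":1}
  ]
}}

```text
clock: 18.2
eef_pos: [0.5711, -0.0365, 0.1243]
tool_rot: [-0.07, 0.998, -0.0, -0.0]
ft_force: [0.0, 0.9, 0.0]
grip_width: 0.0004
grasp_force: 0.3
```

```bash
python3 st.py; python3 -c "
from h import *
d=snap('scene','scene5')
y=cv2.resize(d['pixels'][150:290,230:390],(640,560)); cv2.imwrite('pics/v5.png',y[:,:,::-1])"
```

```text
t 18.2 jig mm [ -0.5084  -6.5815 124.2943] yaw tooly-jigy deg 0.12674685266712515 tiltz [-0.0002 -0.     -1.    ] f [0.0051 0.9111 0.0091] 0.00037487250666515113 [-0.0638  0.4475  0.0165  1.14   -0.0001 -0.2047]
```

View pics/v5.png

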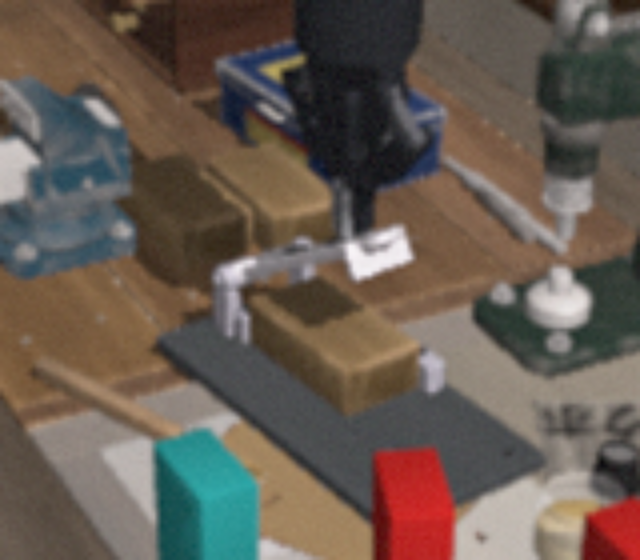

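The leaf is at about 30° (end at crop (385,245)) and the block has not moved. I continue down.

Request:
{"op": "jog_arm", "data": {
  "motion": [
    {"x":0,"y":-9,"z":14,"spin":0,"fingers":1},
    {"x":0,"y":-17,"z":29,"spin":0,"fingers":1},
    {"x":0,"y":-21,"z":41,"spin":0,"fingers":1},
    {"x":0,"y":-24,"z":52,"spin":0,"fingers":1},
    {"x":0,"y":-25,"z":57,"spin":0,"fingers":1},
    {"x":0,"y":-25,"z":60,"spin":0,"fingers":1},
    {"x":0,"y":-25,"z":61,"spin":0,"fingers":1}
  ]
}}

```text
clock: 19.12
eef_pos: [0.5747, -0.0604, 0.0644]
tool_rot: [-0.071, 0.998, -0.0, 0.0]
ft_force: [0.4, 0.2, 0.1]
grip_width: -0.0
grasp_force: 0.2
```

Request:
{"op": "jog_arm", "data": {
  "motion": [
    {"x":0,"y":0,"z":1,"spin":0,"fingers":1},
    {"x":0,"y":0,"z":2,"spin":0,"fingers":1},
    {"x":0,"y":0,"z":2,"spin":0,"fingers":1}
  ]
}}

```text
clock: 19.5
eef_pos: [0.5748, -0.0604, 0.0625]
tool_rot: [-0.07, 0.998, -0.0, 0.0]
ft_force: [-0.1, -1.5, 0.6]
grip_width: -0.0001
grasp_force: 0.1
```

```bash
python3 st.py
```

```text
t 19.5 jig mm [ -0.1508 -30.7258  62.4751] yaw tooly-jigy deg 0.13836147974443236 tiltz [ 0.0005 -0.     -1.    ] f [-0.1324 -1.4591  0.5742] -0.00010944959603124372 [-0.1047  0.5147 -0.0499  1.0056  0.     -0.2457]
```

Request:
{"op": "jog_arm", "data": {
  "motion": [
    {"x":0,"y":0,"z":1,"spin":0,"fingers":1},
    {"x":0,"y":0,"z":2,"spin":0,"fingers":1},
    {"x":0,"y":0,"z":2,"spin":0,"fingers":1}
  ]
}}

```text
clock: 19.88
eef_pos: [0.5746, -0.0604, 0.0602]
tool_rot: [-0.07, 0.998, 0.0, -0.0]
ft_force: [0.3, 0.3, 0.1]
grip_width: -0.0002
grasp_force: 0.1
```

Request:
{"op": "jog_arm", "data": {
  "motion": [
    {"x":0,"y":0,"z":1,"spin":0,"fingers":1},
    {"x":0,"y":0,"z":2,"spin":0,"fingers":1},
    {"x":0,"y":0,"z":2,"spin":0,"fingers":1}
  ]
}}

```text
clock: 20.25
eef_pos: [0.5746, -0.0604, 0.0591]
tool_rot: [-0.07, 0.998, -0.0, 0.0]
ft_force: [-1.6, 0.1, 4.8]
grip_width: -0.0
grasp_force: 2.6
```

Request:
{"op": "jog_arm", "data": {
  "motion": [
    {"x":0,"y":0,"z":1,"spin":0,"fingers":1},
    {"x":0,"y":0,"z":2,"spin":0,"fingers":1},
    {"x":0,"y":0,"z":2,"spin":0,"fingers":1}
  ]
}}

```text
clock: 20.62
eef_pos: [0.5746, -0.0604, 0.059]
tool_rot: [-0.07, 0.998, -0.0, 0.001]
ft_force: [-4.9, 0.5, 16.1]
grip_width: -0.0001
grasp_force: 7.8
```

The leaf is down: hard contact at z = 0.059, exactly as computed for closed. I lift clear and check.

Request:
{"op": "jog_arm", "data": {
  "motion": [
    {"x":0,"y":0,"z":-10,"spin":0,"fingers":1},
    {"x":0,"y":0,"z":-50,"spin":0,"fingers":1},
    {"x":50,"y":0,"z":-100,"spin":0,"fingers":1},
    {"x":100,"y":0,"z":-130,"spin":0,"fingers":1},
    {"x":150,"y":30,"z":-150,"spin":0,"fingers":1},
    {"x":180,"y":80,"z":-150,"spin":0,"fingers":1},
    {"x":200,"y":130,"z":-150,"spin":0,"fingers":1},
    {"x":200,"y":180,"z":-150,"spin":0,"fingers":1}
  ]
}}

```text
clock: 21.62
eef_pos: [0.3497, 0.0905, 0.2068]
tool_rot: [-0.07, 0.998, 0.0, 0.001]
ft_force: [0.4, -0.0, 0.4]
grip_width: 0.0002
grasp_force: 0.0
```

```bash
python3 st.py; python3 -c "
from h import *
c=snap('top','top6'); d=snap('scene','scene6')
x=cv2.resize(c['pixels'][170:270,170:370],(600,300)); y=cv2.resize(d['pixels'][170:290,230:390],(400,300))
x=np.vstack([x,np.zeros((300,600,3),np.uint8)]); x[300:,:400]=y; cv2.imwrite('pics/v6.png',x[:,:,::-1])"
```

```text
t 21.625 jig mm [-202.2687  149.8131  206.7657] yaw tooly-jigy deg 0.062207869423417606 tiltz [ 0.001   0.0003 -1.    ] f [ 0.4294 -0.0471  0.4095] 0.00020082503796368652 [ 0.2532 -0.0225 -0.3604  1.2319 -0.      0.1135]
```

View pics/v6.png

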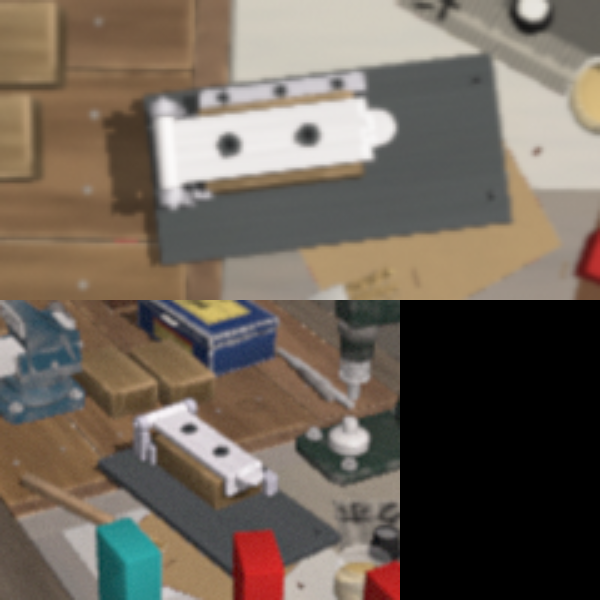

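The leaf lies flat on the block (top crop (165,150) to (395,128)), with the block against the fence and stop and the bystanders untouched. Handing in.

```bash
python3 -c "
from workcell import bot
print(bot.job_done())"
```

```text
the job is handed in; nothing more can be done
None
```

The block is tipped flat and pushed home against the rear fence and end stop, the leaf is closed on it with the arm clear, and the job is handed in; the hand-in returned no verdict.

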